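Lay out the fittings on two archive drawer fronts

TASK

Lay the fittings on the two green drawer fronts ready for riveting, each centred over its drilled holes and square to its front. On the wide front, lay the long flat backplate lengthwise over the front-to-back pair of holes nearer the robot, stand the bow pull lengthwise on top of the middle of the backplate, and lay the larger label frame behind them over the crosswise pair of holes; on the narrow front, stand the round knob over the single hole nearer the robot and lay the smaller label frame behind it over the crosswise pair. Leave the rivet tin, the screwdriver and the jar where they are, and let go of everything.

Things in the scene. Friction and masses are not known exactly. Their poses are not given: they have to be found in the camera images.
- front_wide: Wider green steel drawer front, fixed face up. 200 mm long (x, away from the robot, turned up to 0.2 rad), 130 wide (y), 8 thick. Origin: centre of the underside. Dark 10 mm holes (look only, no depth): front-to-back pair at x -80 and 0, y 0 (backplate centre at x -40); crosswise pair at x +68, y +-24 (larger label frame centre at x +68, y 0). Left or right of the narrow front, varying.
- front_narrow: Narrower green drawer front, fixed face up. 200 mm long (x, away from the robot, turned up to 0.2 rad), 90 wide (y), 8 thick. Origin: centre of the underside. Dark 10 mm holes (look only): a single one at x -30, y 0 (knob) and a crosswise pair at x +68, y +-15 (smaller label frame centre at x +68, y 0).
- backplate: Loose flat bronze-brown steel plate with a dark hole mark near each end: 110 mm (x) by 44 (y) by 8 thick, 0.18 kg. Origin: centre of the underside. On the front its x lies along the front's x, either way round. Grasp across the 44 mm.
- pull: Loose dark steel bow pull on two flat feet (each 20 x 24 mm, 6 high, at x +-35): 90 mm long (x), 24 wide (y), 36 high, 0.12 kg. Its round bar, 12 mm thick, runs along x, axis 30 mm up, straight from x -22 to +22. Origin: centre of the feet's underside. Goes centre over centre on the backplate, x along the backplate's x, either way round. Grasp the bar in the middle across y.
- label_large: Loose larger label frame: flat solid bronze-coloured block with a blank paper card in its face, 40 mm (x) by 62 mm (y) by 8 mm thick, 0.09 kg. Origin: centre of the underside. On the front its long side (y) lies across the front (x along the front's x, either way round). Grasp across the 40 mm.
- label_small: Loose smaller label frame of the same look, 28 mm (x) by 42 mm (y) by 8 mm thick, 0.05 kg. Origin: centre of the underside. On the front its long side (y) lies across the front (x along the front's x, either way round). It can be grasped across either side.
- knob: Loose dark steel round drawer knob standing on its foot: foot 30 mm across, head 34 mm across between 18 and 26 mm above the underside, 30 mm high, 0.08 kg. Origin: centre of the underside; z is its axis.
- rivet_tin: Bystander: loose closed round steel tin, 44 mm across, 45 mm high, among the fittings. Origin: centre of the underside. Not to be disturbed.
- screwdriver: Bystander: loose screwdriver 200 mm long lying crosswise beyond the drawer fronts. Not to be disturbed.
- jar: Bystander: loose closed jar, 60 mm across, 60 mm high, beyond the work. Origin: centre of the underside. Not to be disturbed.
There are look-alikes about, which are no part of the job. Leave any blue look-alike of the label_large alone. What is shaped like the label_small but red is not meant.

How it is judged (in metres and radians):
At the end, for the whole second after the job is handed in: On the right front, at rest and upright: each fitting within 12 mm, along and across, of the middle of its hole(s); the pull on the backplate, within 10 mm of its centre; all but the knob aligned within 0.22 rad, tilts under 0.12 rad; tin, screwdriver and jar within 20 mm of their starts (x of backplate in the frame of front_wide between -0.052 and -0.028 m and y of backplate in the frame of front_wide between -0.012 and 0.012 m and z of backplate in the frame of front_wide between 0.005 and 0.011 m and angle between each of backplate, pull, label_large, knob, label_small's own z axis and vertical below 0.12 rad and linear speed of each of backplate, pull, label_large, knob, label_small below 0.02 m/s and angular speed of each of backplate, pull, label_large, knob, label_small below 0.2 rad/s and angle between the x axis of each of backplate, label_large and the x axis of front_wide, either way round below 0.22 rad and x of pull in the frame of backplate between -0.01 and 0.01 m and y of pull in the frame of backplate between -0.01 and 0.01 m and z of pull in the frame of backplate between 0.005 and 0.011 m and angle between the x axis of pull and the x axis of backplate, either way round below 0.22 rad and x of label_large in the frame of front_wide between 0.056 and 0.08 m and y of label_large in the frame of front_wide between -0.012 and 0.012 m and z of label_large in the frame of front_wide between 0.005 and 0.011 m and x of knob in the frame of front_narrow between -0.042 and -0.018 m and y of knob in the frame of front_narrow between -0.012 and 0.012 m and z of knob in the frame of front_narrow between 0.005 and 0.011 m and x of label_small in the frame of front_narrow between 0.056 and 0.08 m and y of label_small in the frame of front_narrow between -0.012 and 0.012 m and z of label_small in the frame of front_narrow between 0.005 and 0.011 m and angle between the x axis of label_small and the x axis of front_narrow, either way round below 0.22 rad and distance of each of rivet_tin, screwdriver, jar from where it was at the start of the episode below 0.02 m); the robot touches nothing.
It fails at once if the rivet tin is disturbed (moved more than 20 mm) (distance of rivet_tin from where it was at the start of the episode above 0.02 m).
It fails at once if the screwdriver is disturbed (moved more than 20 mm) (distance of screwdriver from where it was at the start of the episode above 0.02 m).
It fails at once if the jar is disturbed (moved more than 20 mm) (distance of jar from where it was at the start of the episode above 0.02 m).
It also fails if it takes over 122 s, if anything falls off the work surface, if the arm or the gripper's body presses on something with over 40 N, if the wrist force passes 120 N, or if a joint passes its speed limit or range.

ROBOT

A 7-joint arm with a two-finger parallel gripper is mounted at the origin on the work surface. World frame = base frame: x ahead of the robot, y to its left, z up, the work surface at z = 0. Lengths are in mm, angles in rad, forces in N, time in s.
With the tool pointing down it reaches from about 400 to 875 mm from the base axis. Payload 6.5 kg.
Tool frame: the origin (TCP) lies on the centre line of the jaws, within the pads' length; the fingertips stand 8 mm ahead of it and the grasp point (between the pads) lies 11 mm behind it (robot.tips_ahead is the z of the fingertips in the tool frame, in mm); z points along the fingers, y is the line along which they close (so a half turn about z gives the same grasp; the last joint's range is limited). The gripper opens to 85 mm and grips with 20 to 120 N. Pads are 22 mm wide; open, the fingers measure 114 mm over their backs; the gripper's body (76 mm by 85 mm) begins 54 mm behind the grasp point. The pads swing forward as they close: fully open they stand 13 mm farther back than shut.
Start: joints at [1.123, 0.536, -0.004, 1.538, 0.003, 1.067, -0.071], TCP at [242.18, -603.191, 239.29] pointing down, gripper open.
Joint ranges: [-2.7, 2.7], [-0.37, 2.16], [-1.27, 1.26], [0.24, 2.4], [-1.31, 4.45], [0.19, 1.91], [-2.76, 2.76]. Speed limits (rad/s): [2.39, 2.39, 3.14, 3.14, 3.14, 3.14, 3.14].

INTERFACE

Orientations are given as a unit quaternion [w, x, y, z].
In Python, from bench import robot gives the robot as it stands. The module is installed in compiled form; this text tells all that it offers. Calls block until the motion is done:
- robot.reach(position, orientation): joint-space move of the TCP to a pose.
- robot.servo_line(position, rotation=None, max_speed=150, until_force=None): straight line of the TCP; rotation=None keeps the orientation; max_speed is the mean speed in mm/s. With until_force (N) it stops when the force on the tool has changed by that much, and returns True; else False.
- robot.movej(angles): joint-space move.
- robot.set_gripper(opening): opening from 0.0 (shut) to 1.0 (fully open); the grip force is fixed at half the most; returns when the fingers have stopped.
- robot.dwell(seconds).
- robot.ik(position, orientation): joint angles nearest the present ones, or None.
- robot.sense(): the state.
- robot.capture(name): name is "side" or "top" or "wrist"; returns a dict with "color" (384x512x3 uint8, red, green, blue), "mtx" (3x3 intrinsics, pixels), "rvec" (rotation vector, rad) and "tvec" (3), from world to camera coordinates, as OpenCV has them. Camera axes: x right, y down, z forward; pixel columns grow to the right and rows downward; lengths in mm; the calibration is good to about 2 mm. A picture is of the moment at which its call begins. There is no depth.
A pose or a line that the arm cannot do raises robot.IKError and nothing moves.
- robot.hand_in(): hands the job in; it is judged then, once.
The state is a dict: "time": time; "joint_pos": joint angles; "joint_velocities": joint speeds; "tau": joint torques, N m; "tcp_pos": TCP position; "tool_rot": TCP orientation; "ft_force": force on the tool from outside, world axes, zero at the start; "torque": the same for the moment, N m; "gripper_width": opening from 0.0 (shut) to 1.0 (fully open); "grasp_force": force on a finger pad.
Only numpy, scipy, OpenCV 4.12 (cv2) and the standard library are available. Lean on these libraries where they do the work, as an engineer would, in place of code of your own. Each camera call takes 0.05 s, during which the arm holds its last target. There are 200 camera calls.

## Working session

There is one attempt and no reset: what is moved stays moved. The work goes in short steps, each a Python script; the robot and the scene stay as the last script left them, time stands still between calls to the robot, and variables do not carry over. Pictures are saved under pics/ and viewed, at most 14 in all, crops included, and the job is handed in when it is done.

```bash
mkdir -p pics; python3 - <<'E'
from bench import robot
import cv2,pickle
d={}
for n in("top","side","wrist"):
    c=robot.capture(n); d[n]=c; cv2.imwrite(f"pics/{n}0.png",c["color"][:,:,::-1]); print(n,c["mtx"].tolist(),c["rvec"],c["tvec"])
pickle.dump(d,open("c0.pkl","wb"))
print(robot.sense())
E
```

```text
top [[388.1055861956852, 0.0, 257.6349397475985], [0.0, 388.1055861956852, 192.84426468004483], [0.0, 0.0, 1.0]] [ 2.20313511 -2.20099993  0.00583544] [  3.25975871 561.44667162 986.48050297]
side [[402.18531487216154, 0.0, 258.4299203311639], [0.0, 402.18531487216154, 194.06753318786812], [0.0, 0.0, 1.0]] [ 0.39532078 -2.69310007  1.29177627] [566.64927466 143.97439906 968.31786112]
wrist [[290.1475243257266, 0.0, 259.6461942094957], [0.0, 290.1475243257266, 188.5000620137512], [0.0, 0.0, 1.0]] [-2.39055454  1.61527898  0.24277624] [-648.338126    -38.62396042  378.40577491]
{'time': 0.15, 'joint_pos': array([ 1.12279991,  0.53704159, -0.00442356,  1.53863178,  0.00257829,
        1.06728119, -0.07120131]), 'joint_velocities': array([-4.18194909e-04, -1.24635223e-03, -3.94441026e-04, -3.72355715e-03,
        5.64394945e-05, -7.29838520e-06,  9.31993207e-04]), 'tau': array([ 1.82077201e-03, -5.83783436e+01,  1.04990970e+00, -2.59352356e+01,
        1.25053848e-02,  6.51522583e-03, -5.67457036e-06]), 'tcp_pos': array([ 241.99803592, -602.76649088,  238.58803266]), 'tool_rot': array([-6.55768151e-04,  9.81829553e-01,  1.89763718e-01, -1.72595083e-04]), 'ft_force': array([ 0.35142162,  0.44379356, -0.67115874]), 'torque': array([-0.00922177, -0.01824632, -0.02468636]), 'grasp_force': 0.0, 'gripper_width': 1.0054489066792078}
```

View pics/top0.png

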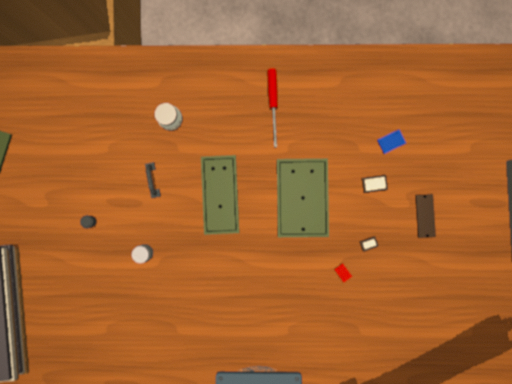

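View pics/side0.png

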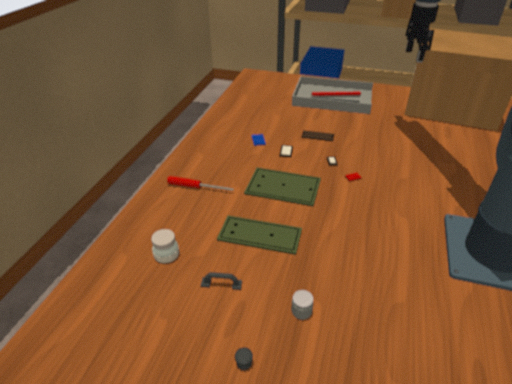

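Top view: robot at the bottom, +x up and +y left. Narrow front is at (220,195) and wide front at (302,198). Pull is at (152,181), knob (88,221), tin (141,254), large label (375,184), small label (369,244) and backplate (425,216). The blue and red look-alikes are at (391,141) and (343,272). The side view agrees with this.

```bash
cat > h.py <<'E'
import numpy as np, cv2
from scipy.spatial.transform import Rotation as R
def cam(c):
    Rm=cv2.Rodrigues(np.asarray(c["rvec"]))[0]; return Rm,-Rm.T@np.asarray(c["tvec"]).ravel()
def ray(c,uv,z):
    """pixels -> world points on plane z"""
    Rm,o=cam(c); uv=np.atleast_2d(uv).astype(float)
    d=np.c_[uv,np.ones(len(uv))]@np.linalg.inv(c["mtx"]).T@Rm
    return o+d*((z-o[2])/d[:,2])[:,None]
def proj(c,p):
    return cv2.projectPoints(np.atleast_2d(p).astype(float),c["rvec"],c["tvec"],c["mtx"],None)[0][:,0]
def tri(c1,u1,c2,u2):
    P=[c["mtx"]@np.c_[cam(c)[0],np.asarray(c["tvec"]).ravel()] for c in(c1,c2)]
    X=cv2.triangulatePoints(P[0],P[1],np.float64(u1).reshape(2,1),np.float64(u2).reshape(2,1))[:,0]; return X[:3]/X[3]
def quat(yaw):
    """tool down; jaw line (tool y) at world angle yaw+90 deg -> tool x at yaw"""
    q=(R.from_euler("z",yaw)*R.from_euler("x",np.pi)).as_quat(); return np.r_[q[3],q[:3]]
E
python3 - <<'E'
from h import *
import pickle
d=pickle.load(open("c0.pkl","rb"))
px=dict(knob=(88,221),pull=(152,181),tin=(141,254),nar=(220,195),wide=(302,198),L=(375,184),S=(369,244),bp=(425,216),jar=(168,116),sd=(275,145),blue=(391,141),red=(343,272))
for k,v in px.items(): print(k,ray(d["top"],v,10)[0].round())
Rm,o=cam(d["wrist"]); tr=R.from_quat(np.array([9.81829553e-01,1.89763718e-01,-1.7e-4,-6.56e-4]))
print("cam in tool",tr.inv().apply(o-[242,-602.8,238.6]), "axes (rows) in tool",tr.inv().apply(Rm).round(3))
from bench import robot
for y in (-200,100,300):
  for x in (450,520): print(x,y,[robot.ik([x,y,h],quat(0)) is not None for h in (200,300,350,400)])
E
```

```text
knob [489. 438.  10.]
pull [591. 274.  10.]
tin [405. 301.  10.]
nar [556. 100.  10.]
wide [ 548. -109.   10.]
L [ 584. -294.   10.]
S [ 432. -278.   10.]
bp [ 503. -419.   10.]
jar [759. 234.  10.]
sd [684. -40.  10.]
blue [ 693. -335.   10.]
red [ 361. -212.   10.]
cam in tool [  74.44935631   -1.30455026 -134.25055197] axes (rows) in tool [[ 0.     1.    -0.001]
 [-0.956  0.    -0.293]
 [-0.293  0.001  0.956]]
450 -200 [True, True, True, True]
520 -200 [True, True, True, True]
450 100 [True, True, True, True]
520 100 [True, True, True, True]
450 300 [True, True, True, True]
520 300 [True, True, True, True]
```

```bash
python3 - <<'E'
from h import *
from bench import robot
import pickle
V=[]
for y in(-400,-250,-80,90,260,400):
    robot.reach([545,y,250],quat(0)); robot.dwell(.15); V.append(robot.capture("wrist"))
pickle.dump(V,open("V.pkl","wb")); print(robot.sense()["time"],robot.sense()["tcp_pos"])
for i,(a,b) in enumerate([(0,1),(2,3),(4,5)]):
    cv2.imwrite(f"pics/v{i}.png",cv2.resize(np.hstack([V[a]["color"],V[b]["color"]])[:,:,::-1],(800,300),interpolation=cv2.INTER_AREA))
for i,c in enumerate(V): cv2.imwrite(f"pics/w{i}.png",c["color"][:,:,::-1])
E
```

```text
6.1333 [545.99951278 398.12402442 250.1780832 ]
```

View pics/w1.png

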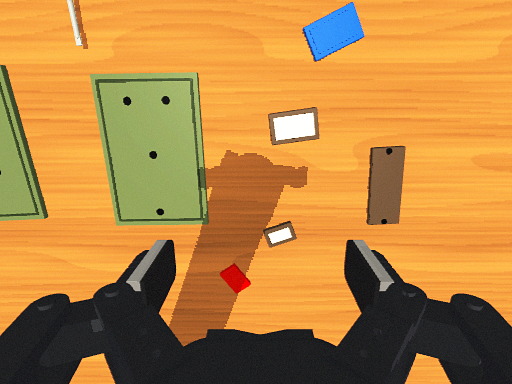

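View pics/w4.png

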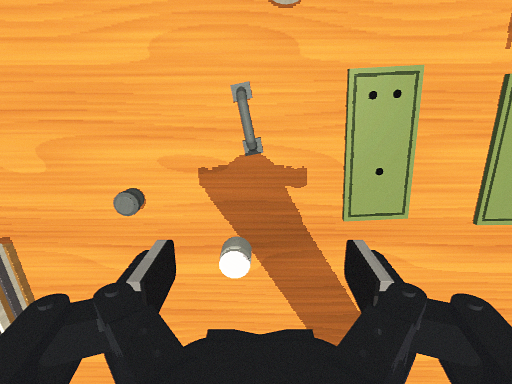

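Wrist views: w1 shows the wide front with holes at (127,101), (166,100), (153,155), (160,212). The large label is at (294,126), the small label at (280,234) and the backplate at (386,185). w4 shows the pull at (247,118), the knob at (129,202), the tin at (235,257), and the narrow front with holes at (373,95), (397,94), (379,171).

```bash
cat > seg.py <<'E'
from h import *
def blobs(m,lo,hi):
    n,_,st,ce=cv2.connectedComponentsWithStats(m.astype(np.uint8)); lab=_
    return [(lab==i,st[i],ce[i]) for i in range(1,n) if lo<st[i][4]<hi]
def features(c):
    """list of (kind, centre px, rect/None)"""
    im=c["color"]; r,g,b=[im[:,:,i].astype(int) for i in range(3)]
    hsv=cv2.cvtColor(im,cv2.COLOR_RGB2HSV).astype(int); S,Vv=hsv[:,:,1],hsv[:,:,2]
    grip=np.zeros(S.shape,bool); grip[235:]=True; grip[:,:]&=True
    out=[]
    green=(g>r+15)&(g>b+15)
    for m,st,ce in blobs(green,2500,1e6):
        cs,_=cv2.findContours(m.astype(np.uint8),cv2.RETR_EXTERNAL,cv2.CHAIN_APPROX_NONE)
        hull=cv2.convexHull(max(cs,key=cv2.contourArea)); f=cv2.fillPoly(np.zeros(S.shape,np.uint8),[hull],1)>0
        out.append(("front",ce,hull[:,0],st))
        for hm,hs,hc in blobs((Vv<60)&f,15,150): 
            if hs[2]<16 and hs[3]<16: out.append(("hole",hc,None,hs))
    def add(kind,m,lo,hi):
        for bm,st,ce in blobs(m&~grip if kind!="card" else m,lo,hi):
            if st[0]>0 and st[0]+st[2]<512 and st[1]>0:
                pts=np.argwhere(bm)[:,::-1].astype(np.float32)
                out.append((kind,ce,cv2.minAreaRect(pts),st))
    add("card",(S<40)&(Vv>200),80,3000)
    add("brown",(S>60)&(S<165)&(Vv<150)&(r>b+10)&(r>g+8),300,6000)
    add("grey",(S<70)&(Vv<190),150,6000)
    return out
E
python3 - <<'E'
from seg import *
import pickle
for i,c in enumerate(pickle.load(open("V.pkl","rb"))):
    print("view",i)
    for k,ce,x,st in features(c):
        z=30 if k=="grey" else 8
        print(k,ce.round(1),st[2:5],ray(c,ce,z)[0,:2].round(1), "" if x is None or k=="front" else [np.round(t,1) for t in x])
c=pickle.load(open("V.pkl","rb"))
for i,uv in((1,(386,200)),(1,(273,113)),(4,(247,118)),(4,(129,202)),(4,(241,95)),(4,(255,145))):print(i,uv,c[i]["color"][uv[1],uv[0]])
E
```

```text
view 0
front [ 43.8 151. ] [  104   153 11668] [ 554.2 -119.8] 
hole [44.4 99.5] [ 8  9 54] [ 618.3 -134.8] 
hole [ 5.7 99.9] [ 9  9 53] [617.9 -86.7] 
hole [ 38.2 154. ] [ 8  7 44] [ 550.2 -111.7] 
hole [ 52. 211.] [ 7  7 41] [ 470.4 -112.8] 
card [176.2 125.4] [ 43  28 865] [ 586.4 -295.2] [array([176.1, 125.5]), array([22.2, 39.9]), np.float64(81.9)]
card [174.9 234.3] [ 22  13 190] [ 434.3 -280.1] [array([174.6, 234.8]), array([10.1, 20.2]), np.float64(71.6)]
brown [177.4 124.6] [ 54  38 580] [ 587.5 -296.8] [array([176.6, 125.3]), array([31.8, 50.1]), np.float64(81.9)]
brown [275.5 184. ] [  35   79 2429] [ 508.6 -422.5] [array([275.5, 184.4]), array([77.6, 32.8]), np.float64(87.1)]
grey [444.3 151.8] [  43  162 3146] [ 555.8 -628.5] [array([443.4, 153.1]), array([ 22.2, 165.6]), np.float64(8.9)]
grey [471.8 181.1] [  29  106 1862] [ 518.2 -670.2] [array([471.7, 181.7]), array([ 19. , 106.9]), np.float64(5.9)]
view 1
front [ 14.  168.3] [  45  156 3060] [532.3  74.4] 
front [152.1 146.6] [  118   152 13349] [ 560.7 -111.8] 
hole [126.7 100.6] [ 8  8 50] [617.9 -86.7] 
hole [165.
[... 2625 characters left out ...]
625.3 118.6] 
hole [509.1  93.6] [ 6  8 36] [626.6  89.9] 
hole [484.  171.1] [ 7  7 41] [528.2  98.9] 
card [334.9 265.1] [ 20  27 246] [386.4 287.4] [array([334.3, 263.7]), array([18.6, 26.4]), np.float64(2.9)]
card [ 86.9 278.2] [ 13  37 108] [365.4 657.1] [array([ 87.1, 278.8]), array([37.6,  3. ]), np.float64(72.3)]
grey [358.9 117.2] [  27   74 1007] [599.9 280.1] [array([357.4, 118.2]), array([71.9, 21.5]), np.float64(83.7)]
grey [232.5 201.9] [ 25  28 531] [493.6 433.6] [array([232.8, 202.2]), array([24. , 26.2]), np.float64(45.0)]
1 (386, 200) [125  92  62]
1 (273, 113) [72 50 35]
4 (247, 118) [125 129 120]
4 (129, 202) [122 121 118]
4 (241, 95) [109 114 102]
4 (255, 145) [77 82 76]
```

```bash
python3 - <<'E'
from seg import *
from bench import robot
import pickle
V=pickle.load(open("V.pkl","rb")); F=[features(c) for c in V]
def pick(i,kind,uv): return min((f for f in F[i] if f[0]==kind),key=lambda f:np.hypot(*(f[1]-uv)))
def T(name,kind,a,ua,b,ub):
    fa,fb=pick(a,kind,ua),pick(b,kind,ub); print(name,"tri",tri(V[a],fa[1],V[b],fb[1]).round(1))
T("wide h0","hole",1,(153,155),3,(412,154)); T("wide h1","hole",1,(160,212),3,(404,211))
T("narrow h0","hole",2,(124,171),5,(484,171)); T("narrow p","hole",2,(97,95),5,(486,95))
T("L","card",0,(176,125),2,(427,126)); T("S","card",0,(175,234),2,(399,235))
T("knob","grey",4,(128,202),5,(232,202)); T("pull","grey",3,(109,118),5,(359,117)); T("bp","brown",0,(275,184),1,(385,184))
def yaw(i,kind,uv,z):
    rc=pick(i,kind,uv)[2]; P=ray(V[i],cv2.boxPoints(rc),z)[:,:2]
    rw=cv2.minAreaRect(P.astype(np.float32)); b=cv2.boxPoints(rw); e=max((b[1]-b[0],b[2]-b[1]),key=np.linalg.norm)
    print(kind,"c",np.round(rw[0],1),"size",np.round(rw[1],1),"long-axis yaw",round(float(np.arctan(e[1]/e[0])),3))
for i,u in((0,(275,184)),(1,(385,184))): yaw(i,"brown",u,8)
for i,u in((0,(176,125)),(1,(294,126)),(2,(427,126))): yaw(i,"card",u,8)
for i,u in((0,(175,234)),(1,(280,235)),(2,(399,235))): yaw(i,"card",u,8)
# knob silhouette and pull bar (middle rows of the blob: midpoint per row)
for i in(3,4,5):
    f=pick(i,"grey",[(0,0)]*3 and {3:(109,118),4:(246,118),5:(359,117)}[i]); im=V[i]["color"]
    S=cv2.cvtColor(im,cv2.COLOR_RGB2HSV)[:,:,1]; x0,y0,w,h,_=f[3]
    rows=[(y,np.flatnonzero(S[y,x0:x0+w]<70)+x0) for y in range(y0,y0+h,5)]
    print(i,[(y,int(r[0]),int(r[-1])) for y,r in rows if len(r)])
print("tips_ahead",robot.tips_ahead,robot.sense()["joint_pos"].round(2))
a=V[4]["color"][70:225,100:270]; cv2.imwrite("pics/crop4.png",cv2.resize(a,None,fx=3.5,fy=3.5,interpolation=cv2.INTER_NEAREST)[:,:,::-1])
E
```

```text
wide h0 tri [ 550.4 -111.5    7.8]
wide h1 tri [ 470.2 -112.5    7.6]
narrow h0 tri [528.2  98.8   7.9]
narrow p tri [625.2 118.4   7.8]
L tri [ 586.5 -295.2    8.2]
S tri [ 433.8 -280.     7.7]
knob tri [488.9 434.9  16.2]
pull tri [598.5 274.9  14.8]
bp tri [ 507.6 -422.7    4.4]
brown c [ 505.9 -423.2] size [109.6  46.1] long-axis yaw 0.052
brown c [ 505.5 -422.7] size [118.1  48.2] long-axis yaw 0.055
card c [ 586.2 -294.7] size [27.5 53.3] long-axis yaw -1.437
card c [ 586.4 -295.5] size [27.9 51.3] long-axis yaw -1.441
card c [ 586.4 -295.8] size [27.8 57.1] long-axis yaw -1.435
card c [ 433.5 -279.6] size [15.3 31.9] long-axis yaw -1.234
card c [ 433.4 -279.8] size [15.4 30.5] long-axis yaw -1.222
card c [ 433.6 -279.9] size [15.9 31.2] long-axis yaw -1.226
3 [(82, 106, 111), (87, 93, 113), (92, 94, 115), (97, 93, 115), (102, 92, 102), (107, 94, 103), (112, 96, 105), (117, 97, 107), (122, 99, 109), (127, 101, 110), (132, 103, 112), (137, 104, 114), (142, 107, 132), (147, 112, 133), (152, 116, 133)]
4 [(82, 244, 248), (87, 231, 249), (92, 232, 250), (97, 233, 251), (102, 238, 246), (107, 239, 247), (112, 240, 248), (117, 241, 249), (122, 242, 250), (127, 243, 251), (132, 244, 253), (137, 245, 259), (142, 243, 260), (147, 244, 261), (152, 245, 262)]
5 [(82, 358, 362), (87, 344, 363), (92, 344, 363), (97, 345, 365), (102, 357, 366), (107, 357, 367), (112, 358, 367), (117, 359, 367), (122, 359, 368), (127, 360, 368), (132, 360, 369), (137, 361, 369), (142, 350, 368), (147, 350, 368), (152, 351, 368)]
tips_ahead 8.0 [-0.56  0.58 -0.2   1.44  0.12  1.13 -2.36]
```

View pics/crop4.png

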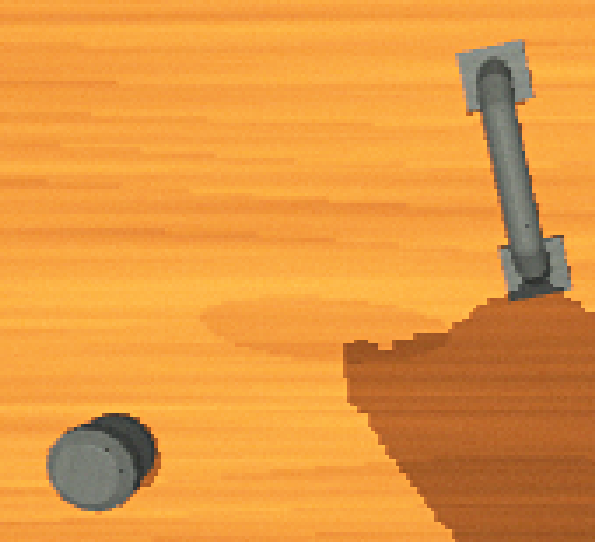

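Crop of view 4: the pull's feet tops are centred near full-frame (241.6,91.7) and (253,145.6), the bar between them near column 245 at row 117. The knob's head disc is at (126.3,204).

```bash
python3 - <<'E'
from h import *
import pickle
V=pickle.load(open("V.pkl","rb"))
f=ray(V[4],[(241.6,91.7),(253,145.6)],6); d=f[0]-f[1]; print("feet",f.round(1),"dist",np.linalg.norm(d).round(1),"mid",f.mean(0).round(1),"yaw",np.arctan2(d[1],d[0]).round(3))
for r,a,b in((107,98.5,362),(117,102,363),(127,105.5,364)): print("bar",tri(V[3],(a,r),V[5],(b,r)).round(1))
b=[tri(V[3],(a,r),V[5],(c,r)) for r,a,c in((107,98.5,362),(127,105.5,364))]; d=b[0]-b[1]; print("bar yaw",np.arctan2(d[1],d[0]).round(3))
print("knob head",ray(V[4],(126.3,204),28).round(1))
from bench import robot
for n,p,y in(("knob",(489,434),0),("pull",(596,274),.16),("bp",(506,-423),.053),("L",(586.4,-295.3),.13+1.571),("S",(433.6,-279.9),.343),("S90",(433.6,-279.9),.343+1.571),("place L",(618.5,-110.6),.0125+1.571),("place S",(626,103.4),.048),("place bp",(510,-112),.0125)):
  print(n,[ (np.round(q[6],2) if (q:=robot.ik([*p,h],quat(y+s))) is not None else None) for s in(0,np.pi) for h in(10,120)])
E
```

```text
feet [[629.2 280.2   6. ]
 [562.5 266.8   6. ]] dist 68.1 mid [595.9 273.5   6. ] yaw 0.199
bar [611.6 277.5  29.9]
bar [600.1 275.2  29.9]
bar [588.5 272.9  30. ]
bar yaw 0.199
knob head [[490.1 432.3  28. ]]
knob [np.float64(-2.52), np.float64(-2.49), np.float64(0.13), np.float64(0.23)]
pull [np.float64(-2.07), np.float64(-2.04), np.float64(0.5), np.float64(0.61)]
bp [np.float64(-0.94), np.float64(-0.86), np.float64(1.53), np.float64(1.63)]
L [np.float64(0.18), np.float64(0.28), np.float64(-2.41), np.float64(-2.43)]
S [np.float64(-0.9), np.float64(-0.76), np.float64(1.48), np.float64(1.7)]
S90 [np.float64(0.36), np.float64(0.59), np.float64(-2.18), np.float64(-2.15)]
place L [np.float64(-0.26), np.float64(-0.16), np.float64(-2.75), np.float64(-2.66)]
place S [np.float64(-1.89), np.float64(-1.86), np.float64(0.63), np.float64(0.75)]
place bp [np.float64(-1.56), np.float64(-1.48), np.float64(0.8), np.float64(1.02)]
```

```bash
cat >> h.py <<'E'
from bench import robot
def st(tag):
    s=robot.sense(); print(tag,"t",round(s["time"],1),"z",s["tcp_pos"].round(1),"w",round(s["gripper_width"],3),"F",s["ft_force"].round(1),"g",round(float(s["grasp_force"]),1)); return s
def pick(p,yaw,opening,zg,touch=False,hi=90):
    """descend to TCP height zg (or to table contact + 2 mm), close, lift"""
    robot.reach([*p,hi],quat(yaw)); robot.set_gripper(opening)
    robot.servo_line([*p,zg+14],quat(yaw),120)
    hit=robot.servo_line([*p,zg],quat(yaw),25 if touch else 60,until_force=5); s=st(f"down hit={hit}")
    if hit: robot.servo_line([*p,s["tcp_pos"][2]+2],quat(yaw),40)
    zg=robot.sense()["tcp_pos"][2]; robot.set_gripper(0); st("closed")
    robot.servo_line([*p,hi],quat(yaw),120); st("lifted"); return zg
def place(p,yaw,z,opening,hi=90):
    """z: expected TCP height at contact; goes to 3 mm below at most, stopping on contact"""
    robot.reach([*p,hi],quat(yaw)); robot.servo_line([*p,z+8],quat(yaw),120); robot.dwell(.2)
    hit=robot.servo_line([*p,z-3],quat(yaw),20,until_force=4); st(f"placed hit={hit}")
    robot.set_gripper(opening); robot.dwell(.1); robot.servo_line([*p,hi],quat(yaw),120); st("away")
E
python3 - <<'E'
from h import *
z=pick((489.6,433),0,.62,14)
place((528.3,98.9),0.046,z+8,.62)
E
```

```text
down hit=False t 8.3 z [489.4 432.8  13.6] w 0.619 F [-0.1 -0.2 -0.8] g 0.0
closed t 8.7 z [489.8 433.2  14.6] w 0.365 F [-0.6 -0.4  4. ] g 59.4
lifted t 9.4 z [489.2 432.5  89.3] w 0.366 F [-1.   1.3 -0.8] g 59.4
placed hit=True t 12.0 z [528.5  98.9  22.5] w 0.368 F [-0.7  0.4  6.8] g 60.0
away t 13.2 z [527.9  98.7  89.6] w 0.62 F [0.4 0.2 0.8] g 0.0
```

```bash
python3 - <<'E'
from h import *
z=pick((433.6,-279.9),.343,.64,3,touch=True)
E
```

```text
down hit=True t 16.1 z [ 433.6 -279.9    4.2] w 0.641 F [-0.6  0.8  6.9] g 3.8
closed t 16.6 z [ 433.8 -280.2    6.7] w 0.468 F [-1.7 -0.5  9.8] g 63.8
lifted t 17.5 z [ 433.1 -279.7   89.4] w 0.473 F [-0.1 -0.6 -1.6] g 60.4
```

```bash
python3 - <<'E'
from h import *
place((626,103.4),.048,14.5,.62)
z=pick((586.4,-295.3),.134+np.pi/2,.62,3,touch=True)
place((618.5,-110.6),.0125+np.pi/2,z+8,.62)
z=pick((505.8,-423),.053,.66,3,touch=True)
place((510.3,-112),.0125,z+8,.66)
robot.reach([545,-10,250],quat(0)); robot.dwell(.2)
import pickle; c=robot.capture("wrist"); pickle.dump(c,open("c1.pkl","wb")); cv2.imwrite("pics/c1.png",c["color"][:,:,::-1]); st("end")
E
```

```text
placed hit=True t 20.4 z [626.1 103.4  14.8] w 0.47 F [-1.1 -1.   6.5] g 64.2
away t 21.6 z [625.5 103.3  89.5] w 0.62 F [-0.3 -0.1 -0.2] g 0.0
down hit=True t 24.9 z [ 586.3 -295.4    4.6] w 0.617 F [-1.4 -0.5  5.2] g 3.1
closed t 25.4 z [ 586.8 -295.3    7. ] w 0.446 F [-0.1  0.6  6.4] g 63.9
lifted t 26.2 z [ 585.7 -295.2   89.2] w 0.45 F [ 0.4 -0.  -1.3] g 60.3
placed hit=True t 28.3 z [ 618.6 -110.7   15. ] w 0.444 F [-0.8  0.4  4.9] g 64.2
away t 29.5 z [ 617.9 -110.7   89.5] w 0.619 F [-0.3 -0.1 -0.5] g 0.0
down hit=True t 32.3 z [ 505.7 -422.9    3.9] w 0.661 F [0.2 0.6 5.7] g 2.8
closed t 32.8 z [ 506.1 -423.3    6.5] w 0.489 F [-1.  -0.1  6.1] g 65.4
lifted t 33.6 z [ 505.1 -422.6   89.2] w 0.492 F [ 0.2  0.6 -2.1] g 61.0
placed hit=True t 36.2 z [ 510.5 -112.    14.5] w 0.498 F [0.4 0.  5. ] g 65.3
away t 37.4 z [ 509.8 -112.    89.6] w 0.661 F [-0.  -0.4 -0.1] g 0.0
end t 38.4 z [544.2 -11.1 248.6] w 0.659 F [-0.7  0.8  1.1] g 0.0
```

View pics/c1.png

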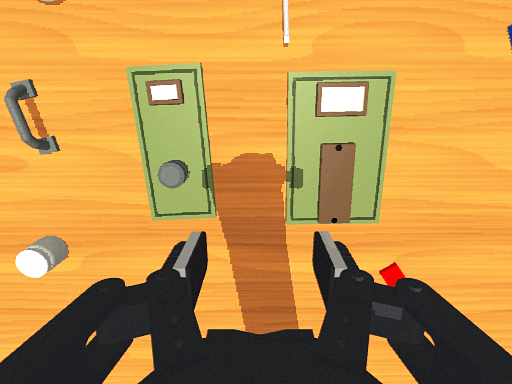

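All four are on their fronts: small card at (164,93), knob (172,174), large card (342,98), backplate (336,183) with marks near (338,148) and (334,220). Next I measure them and pick the pull.

```bash
python3 - <<'E'
from seg import *
import pickle
c=pickle.load(open("c1.pkl","rb")); F=features(c)
for k,ce,x,s in F:
    if k in("card","brown","grey"):
        P=ray(c,cv2.boxPoints(x),16)[:,:2]; rw=cv2.minAreaRect(P.astype(np.float32)); b=cv2.boxPoints(rw); e=max((b[1]-b[0],b[2]-b[1]),key=np.linalg.norm)
        print(k,ce.round(1),s[4],np.round(rw[0],1),np.round(rw[1],1),np.arctan(e[1]/e[0]).round(3))
im=c["color"]; hsv=cv2.cvtColor(im,cv2.COLOR_RGB2HSV)
for m,s,ce in blobs((hsv[:,:,2]<60)&(np.arange(384)[:,None]<230),12,120): print("dark",ce.round(1),s[2:5],ray(c,ce,16)[0,:2].round(1))
print("knob head",ray(c,(170.5,174),36).round(1))
z=pick((595.9,273.8),.199,.4,24)
E
```

```text
card [163.6  91.9] 351 [626.  104.2] [31.5 15.9] 1.569
card [342.   98.6] 1006 [ 617.6 -110.7] [53.  27.7] 1.569
card [ 31.3 263.3] 673 [392.4 317.1] [43.7 50.5] -0.85
brown [162.   92.5] 344 [626.  103.3] [27.5 46. ] -1.514
brown [348.  100.3] 321 [ 617.4 -110.9] [66.1 39.2] 1.569
brown [336. 184.] 2434 [ 510.5 -112.5] [113.1  47.4] 0.018
grey [ 26.3 116.3] 1332 [593.4 272.9] [96.4 43.7] 0.195
grey [172.4 173.4] 646 [525.3 102.2] [34.3 40.9] -0.825
dark [33.2 87.6] [ 8 16 25] [631.2 258.9]
dark [20.7 94.7] [11 16 43] [623.3 275.7]
dark [ 37.8 139.7] [13 10 23] [569.6 267.5]
dark [338.3 147.5] [ 6  6 30] [ 559.1 -110.6]
dark [292.3 175.6] [ 2 22 29] [522.4 -53.5]
dark [205.9 177.8] [ 3 20 31] [519.6  59.4]
dark [333.8 220. ] [ 6  5 25] [ 459.5 -112.2]
knob head [[529.9  98.8  36. ]]
down hit=False t 41.0 z [595.6 273.6  23.7] w 0.403 F [-0.3  0.6 -0.1] g 0.0
closed t 41.3 z [596.2 273.8  24.4] w 0.114 F [-1.5  0.2  3.4] g 58.5
lifted t 42.0 z [595.5 273.4  89.5] w 0.117 F [-0.2 -0.  -1.8] g 58.5
```

```bash
python3 - <<'E'
from h import *
place((509.8,-111.8),.014,40,.4,hi=130)
robot.reach([545,-10,250],quat(0)); robot.dwell(.2)
import pickle; c=robot.capture("wrist"); pickle.dump(c,open("c2.pkl","wb")); t=robot.capture("top")
a=cv2.resize(c["color"][50:240,110:420],None,fx=2.5,fy=2.5); cv2.imwrite("pics/c2.png",a[:,:,::-1]); cv2.imwrite("pics/t2.png",t["color"][:,:,::-1]); st("end")
E
```

```text
placed hit=True t 44.9 z [ 509.9 -111.9   40.3] w 0.115 F [-0.6 -1.   5.1] g 59.2
away t 46.3 z [ 509.2 -111.8  129.4] w 0.4 F [-0.2 -0.2 -0.1] g 0.0
end t 47.3 z [544.3 -11.1 248.9] w 0.398 F [-0.5  0.1 -0.4] g 0.0
```

View pics/c2.png

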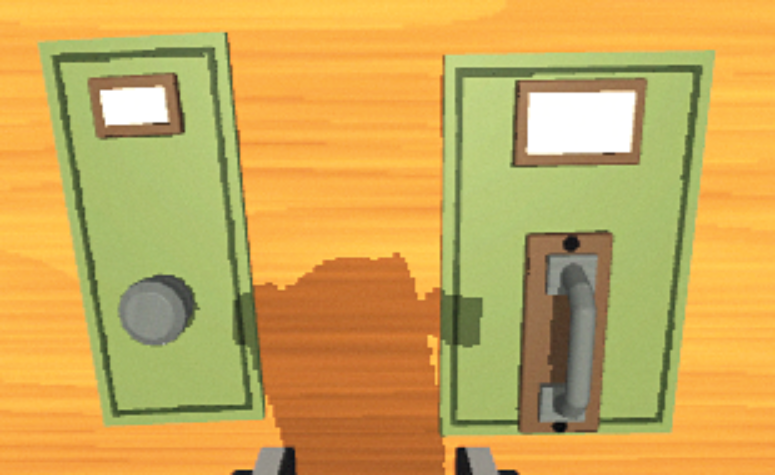

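View pics/t2.png

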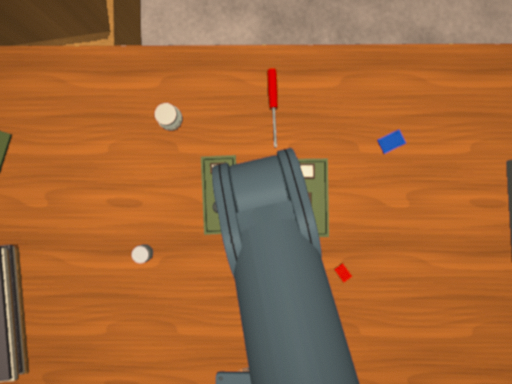

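The crop shows the pull standing along the middle of the backplate, with its feet at (572,273) and (562,403) between the marks at (571,243) and (559,427). Both labels and the knob sit square and centred. The top view shows the tin, jar and screwdriver where they were.

```bash
python3 - <<'E'
from h import *
import pickle
c=pickle.load(open("c2.pkl","rb")); k=lambda x,y:(x/2.5+110,y/2.5+50)
print(ray(c,[k(572.5,273),k(562,403)],22).mean(0).round(1), ray(c,[k(571,243),k(559,427)],16).mean(0).round(1))
print(robot.hand_in())
E
```

```text
[ 509.9 -111.4   22. ] [ 508.7 -111.8   16. ]
the job is handed in; nothing more can be done
None
```

All five fittings are on their fronts and released, and the job was handed in at about 47 s of the 122 s; the backplate, labels and knob measured within about 2 mm of their holes and the pull within about 2 mm of the backplate's centre, with the tin, screwdriver and jar where they started.

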